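# Snap a bin label onto its hanger with the bench pliers

## Task

Two pairs of pliers are clamped in holders on the fastener-store bench; one of them has a bin label with a brass press stud lying between its jaws. Press that pair's upper handle down until the stud clicks fully together, then let the handle spring open again. Leave the empty pair of pliers alone.

Things in the scene. Friction and masses are not known exactly. Their poses are not given: they have to be found in the camera images.
- handle_pad (a point): Press point of the loaded pliers: centre line of the top face of the upper handle's black sleeve (105 long, 25 wide, 18 mm thick), 198 mm from the hinge, 30 mm from the free end. x runs along the handle towards jaws and hinge, z out of the top face. Open, the handle rises 13 degrees to its free end and the point is 135 mm above the bench; with the stud home it is 92 mm above, at the stop 89.
- pliers_arm (a joint): Closing angle of the loaded pliers, rad: 0 sprung open, 0.14 jaw meets the stud, 0.22 jaw flush on the clicked stud, 0.235 hard stop. Pressing straight down at the press point takes 2 N at first, about 8 N to make the stud click, 4 N after it; released, it springs open by itself. The pliers are hinged at the far end and clamped by their fixed lower handle in a fixed grey holder (foot 150 x 85 mm).
- stud (a joint): Press stud in the loaded pliers: brass cap 25 mm across on a white label plate 30 x 100 x 3 mm, which lies across the jaws over an aluminium strip, cap under the forked upper jaw, 53 mm from the hinge. Value: how far it is pressed on, m: 0 unfastened (label 5 mm above the strip), 0.005 fully clicked. Half-way it snaps home by itself and stays.
- spare_arm (a joint): Closing angle of the other, empty pliers, same shape, size and holder, nothing between the jaws; it stands beside the loaded pair, on either side. rad: 0 sprung open, 0.235 closed.

How it is judged:
By the outcome, as a careful person would: the job done as asked, in the order asked, and still so for the second after the job is handed in, with the robot touching nothing.
It also fails if it takes over 26 s, if anything falls off the work surface, if the arm or the gripper's body presses on something with over 40 N, if the wrist force passes 120 N, or if a joint passes its speed limit or range.

## Robot

A 7-joint arm with a two-finger parallel gripper is mounted at the origin on the work surface. World frame = base frame: x ahead of the robot, y to its left, z up, the work surface at z = 0. Lengths are in m, angles in rad, forces in N, time in s.
With the tool pointing down it reaches from about 0.425 to 1.025 m from the base axis. Payload 3.6 kg.
Tool frame: the origin (TCP) lies on the centre line of the jaws, within the pads' length; the fingertips stand env.tcp_to_tips ahead of it and the grasp point (between the pads) lies 11 mm behind it (env.tcp_to_tips is the distance from the TCP to the fingertips, in m); z points along the fingers, x is the direction in which the jaws open and shut, and the axes are right-handed (so a half turn about z gives the same grasp; the last joint's range is limited). The gripper opens to 85 mm and grips with 20 to 120 N. Pads are 22 mm wide; open, the fingers measure 114 mm over their backs; the gripper's body (76 mm by 85 mm) begins 54 mm behind the grasp point. The pads swing forward as they close: fully open they stand 13 mm farther back than shut.
Start: joints at [1.034, 0.591, 0.048, 1.609, -0.033, 0.943, -0.034], TCP at [0.311, -0.655, 0.239] pointing down, gripper open.
Joint ranges: [-2.69, 2.69], [-0.47, 2.24], [-1.27, 1.36], [0.19, 2.51], [-1.53, 4.68], [0.08, 2.07], [-3.09, 3.09]. Speed limits (rad/s): [2.57, 2.57, 3.14, 3.14, 3.14, 3.14, 3.14].

## Interface

Orientations are given as [roll, pitch, yaw] about the fixed x, y, z axes, in that order (R = Rz(yaw) Ry(pitch) Rx(roll)).
In Python, from rig import env, vision, hand_in gives the robot as it stands.
- The arm moves only by the tool step_arm, never from a script. Its argument "increments" is a list that holds one entry, the list of rows, each a list of 5 numbers: the closure, from 0 (fully open) to 1 (shut), then the shift along the tool's x, y, z each as a share of 150 mm, from -1 to 1, then the turn about the tool's z as a share of 1.5 rad, from -1 to 1. A call has 1 to 10 rows; each row shifts and turns the commanded pose from where the row before left it, along the tool's axes as they then stand; what a row does not reach is not made up. A row lasts 1/12 s, in which the tool goes at most 41.7 mm and 7.16 degrees, less where a joint would pass 70% of its speed; a pose out of reach is approached as far as the arm can. A call with a number of a shift or a turn outside -1 to 1 is refused whole. A call with a gripper value outside its range is refused whole. The fingers move at their own pace and stop on an object; the grip force is fixed at half the most. Time passes only in rows, so rows that do not move let the fingers close. It gives the time, the measured TCP pose, the force and the opening at its end, in the units of the state.
- env.state(): the state, without advancing time (a new reading comes with each control period).
- vision.camera(name): name is "side" or "top"; returns the picture (400x640x3 uint8, blue, green, red); there is no depth.
- vision.get_calibration(name): a dict with "vertical_fov" (degrees; the focal length in pixels is half the picture's height over the tangent of half this angle, whatever the lens; pixels are square), "cx", "cy" (the principal point, pixels), "R" (3x3) and "t" (3): a world point X has camera coordinates R X + t. Camera axes: x right, y down, z forward; pixel columns grow to the right and rows downward; lengths in m; the calibration is good to about 2 mm. A picture is of the moment at which its call begins. get_calibration takes no time and is no camera call.
- hand_in(): hands the job in, once; it reports no verdict.
The state is a dict: "time": time; "joint_pos": joint angles; "joint_vel": joint speeds; "joint_torque": joint torques, N m; "eef_pos": TCP position; "tool_rot": TCP orientation; "wrist_force": force on the tool from outside, world axes, zero at the start; "wrist_torque": the same for the moment, N m; "finger_gap": finger opening in m.
Only numpy, scipy, OpenCV 4.12 (cv2) and the standard library are available. Lean on these libraries where they do the work, as an engineer would, in place of code of your own. Each camera call takes 0.05 s, during which the arm holds its last target.

## Working session

There is one attempt and no reset: what is moved stays moved. The work goes in short steps, Python scripts to look and compute and a tool call to move; the robot and the scene stay as the last step left them, time stands still between calls to the robot, and variables do not carry over. Pictures are saved under pics/ and viewed, and the job is handed in when it is done.

Besides the shell and the picture viewer there is one more tool, called after ">>>" by a JSON object that holds its "op" and its "data". step_arm: Moves the arm, as the interface text tells. Shift numbers are shares of 150 mm and turn numbers shares of 1.5 rad, none past 1 either way. Its arguments: {"type":"object","properties":{"increments":{"type":"array"}},"required":["increments"]}

```bash
mkdir -p pics; ls; python3 - <<'E'
from rig import env, vision
import cv2
for n in("side","top"):
    cv2.imwrite(f"pics/{n}0.png",vision.camera(n)); print(n,vision.get_calibration(n))
print(env.state(), env.tcp_to_tips)
E
```

```text
pics
side {'vertical_fov': 51.821031830572494, 'cx': 318.03429879369065, 'cy': 199.0720671842892, 'R': array([[ 0.7352507 , -0.67758473, -0.01689202],
       [-0.51552921, -0.542876  , -0.66295949],
       [ 0.44004096,  0.49614976, -0.74846468]]), 't': array([-0.47418679,  0.42434335,  0.57474562])}
top {'vertical_fov': 50.26396561360289, 'cx': 318.6919789624854, 'cy': 198.8043998142333, 'R': array([[ 0.01182021, -0.99968376, -0.02219622],
       [-0.99295991, -0.00911852, -0.11809942],
       [ 0.11785968,  0.02343592, -0.99275367]]), 't': array([-0.02731199,  0.61756925,  0.87264842])}
{'time': 0.1, 'joint_pos': array([ 1.03355557,  0.59200728,  0.04828747,  1.60967925, -0.0332811 ,
        0.94272109, -0.03370198]), 'joint_vel': array([ 0.0020618 , -0.00290284,  0.00174657, -0.001852  , -0.00116671,
       -0.00068961,  0.00119094]), 'joint_torque': array([ 3.93161419e-03, -5.49998081e+01,  1.55356586e+00, -1.98824018e+01,
        9.82001773e-03,  3.84225961e-03, -9.34007261e-06]), 'eef_pos': array([ 0.31096184, -0.65412237,  0.23827483]), 'tool_rot': array([ 3.14147504e+00,  2.00749100e-03, -1.12695187e+00]), 'wrist_force': array([ 0.23528115, -0.90947194, -0.00231714]), 'wrist_torque': array([ 0.0023338 , -0.00755792, -0.01568991]), 'finger_gap': 0.08558123093152649} 0.008
```

View pics/side0.png

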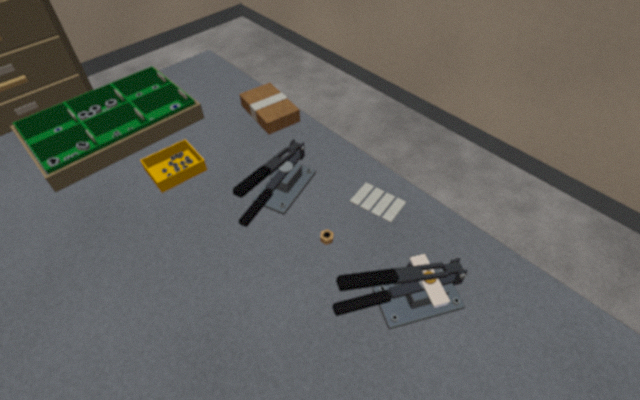

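View pics/top0.png

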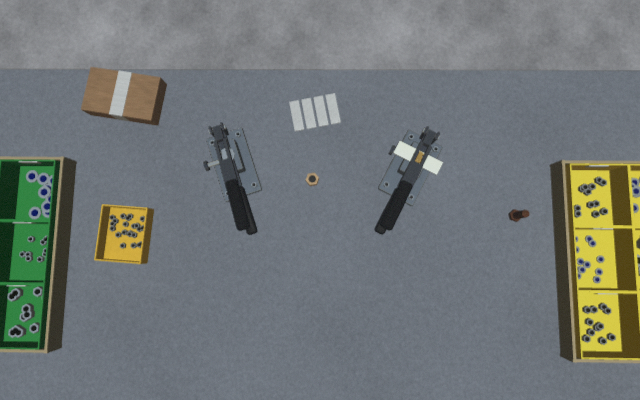

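The loaded pair is the one with the white label: top view near (410,180), side view near (400,285). Next I'll enlarge both and mask the sleeve.

```bash
python3 - <<'E'
import cv2,numpy as np
t=cv2.imread("pics/top0.png");s=cv2.imread("pics/side0.png")
a=cv2.resize(t[115:245,360:460],None,fx=4.5,fy=4.5,interpolation=cv2.INTER_CUBIC)
b=cv2.resize(s[240:335,325:475],None,fx=5,fy=5,interpolation=cv2.INTER_CUBIC)
cv2.imwrite("pics/tz.png",a);cv2.imwrite("pics/sz.png",b)
for n,im,(x0,y0,x1,y1) in(("top",t,(360,115,460,245)),("side",s,(325,240,475,335))):
    v=im.max(2)[y0:y1,x0:x1]
    for th in (30,40,50):
        m=(v<th).astype(np.uint8)
        N,l,st,c=cv2.connectedComponentsWithStats(m)
        for i in range(1,N):
            if st[i,4]>60:
                p=np.argwhere(l==i)[:,::-1].astype(np.float32)+[x0,y0]
                print(n,th,st[i,4],cv2.minAreaRect(p.astype(np.float32)),cv2.boxPoints(cv2.minAreaRect(p.astype(np.float32))).round(1).tolist())
E
```

```text
top 40 560 ((394.4000244140625, 206.1999969482422), (14.310833930969238, 53.66563034057617), 26.56505012512207) [[376.0, 227.0], [400.0, 179.0], [412.79998779296875, 185.39999389648438], [388.79998779296875, 233.39999389648438]]
top 50 793 ((393.50006103515625, 207.5), (14.758048057556152, 57.6905517578125), 26.56505012512207) [[374.0, 230.0], [399.79998779296875, 178.39999389648438], [413.0, 185.0], [387.20001220703125, 236.60000610351562]]
side 30 753 ((367.0829772949219, 279.12225341796875), (13.745025634765625, 60.13448715209961), 82.40535736083984) [[336.3999938964844, 276.29998779296875], [396.0, 268.29998779296875], [397.79998779296875, 282.0], [338.20001220703125, 289.8999938964844]]
side 30 544 ((361.86541748046875, 301.9914855957031), (11.173974990844727, 57.462100982666016), 75.17352294921875) [[332.70001220703125, 303.8999938964844], [388.20001220703125, 289.20001220703125], [391.1000061035156, 300.0], [335.5, 314.70001220703125]]
side 40 840 ((368.6659240722656, 278.9229431152344), (14.416418075561523, 63.34041213989258), 82.61395263671875) [[336.29998779296875, 275.7999
[... 190 characters left out ...]
3357925415039), 75.0685806274414) [[332.20001220703125, 303.8999938964844], [389.29998779296875, 288.70001220703125], [392.29998779296875, 299.79998779296875], [335.1000061035156, 315.0]]
side 50 1108 ((398.81939697265625, 277.53277587890625), (18.105621337890625, 123.95319366455078), 86.51673126220703) [[336.3999938964844, 272.29998779296875], [460.1000061035156, 264.70001220703125], [461.20001220703125, 282.79998779296875], [337.5, 290.29998779296875]]
side 50 715 ((363.787353515625, 301.33380126953125), (14.330427169799805, 62.713356018066406), 72.29956817626953) [[331.70001220703125, 304.0], [391.5, 285.0], [395.79998779296875, 298.6000061035156], [336.1000061035156, 317.70001220703125]]
```

View pics/tz.png

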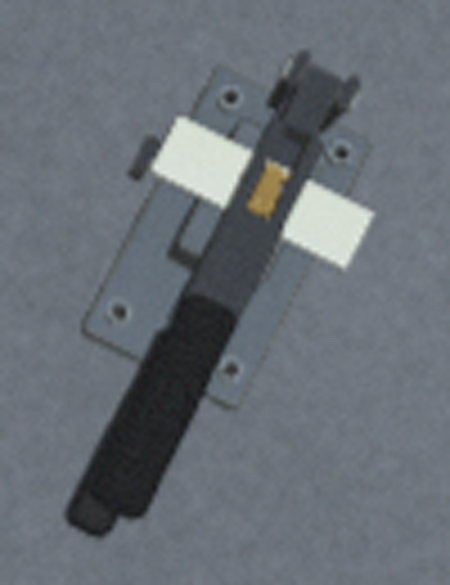

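View pics/sz.png

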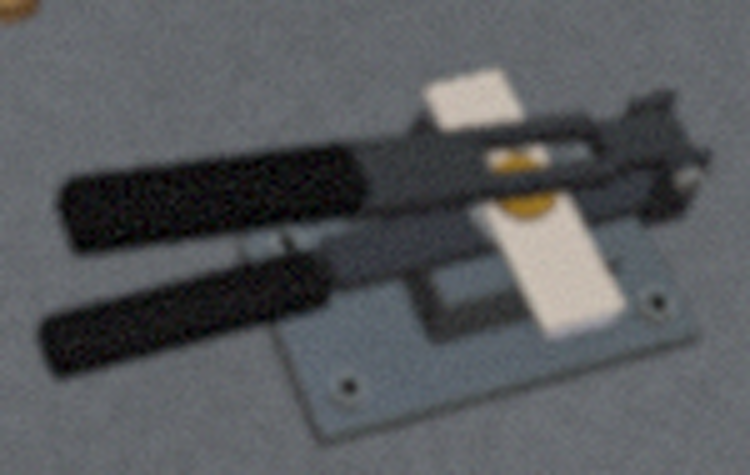

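```bash
cat > h.py <<'E'
import numpy as np
from rig import vision
def ray(n,px):
    c=vision.get_calibration(n);f=200/np.tan(np.radians(c["vertical_fov"]/2))
    d=np.array([(px[0]-c["cx"])/f,(px[1]-c["cy"])/f,1]);R=np.array(c["R"]);t=np.array(c["t"])
    return -R.T@t, R.T@d
def plane(n,px,z):
    o,d=ray(n,px);return o+d*(z-o[2])/d[2]
def proj(n,X):
    c=vision.get_calibration(n);f=200/np.tan(np.radians(c["vertical_fov"]/2))
    q=np.array(c["R"])@X+c["t"];return np.round([c["cx"]+f*q[0]/q[2],c["cy"]+f*q[1]/q[2]],1)
E
python3 - <<'E'
from h import *
T=lambda x,y:(360+(x+.5)/4.5-.5,115+(y+.5)/4.5-.5)
jaw=plane("top",T(213,307),.118); free=plane("top",T(117,504),.1417)
print("jaw",jaw,"free",free,np.linalg.norm(jaw-free),105)
u=(jaw-free);yaw=np.arctan2(u[1],u[0]);print("yaw",yaw)
u/=np.linalg.norm(u);P=free+.03*u;print("press",P)
h=np.array([np.cos(yaw),np.sin(yaw),0]);w=np.array([-h[1],h[0],0])
print("hinge",P+h*.198*np.cos(np.radians(13)))
# foot corners
F=[plane("top",T(*p),.006) for p in((218,66),(370,135),(236,408),(84,332))]
print(F,[np.linalg.norm(F[i]-F[i-1]) for i in range(4)])
S=lambda p:((p[0]-325+.5)*5-.5,(p[1]-240+.5)*5-.5)
print("side zoom: press",S(proj("side",P)))
for nm,c in(("free",free),("jaw",jaw)):
    print(nm,[np.round(S(proj("side",c+s*.0125*w))) for s in(1,-1)],[(np.round((proj("top",c+s*.0125*w)-[360,115])*4.5)) for s in(1,-1)])
E
```

```text
jaw [ 0.64087165 -0.19350523  0.118     ] free [ 0.55431613 -0.14855393  0.1417    ] 0.10037014992438074 105
yaw -0.47899562422918907
press [ 0.58018702 -0.16198959  0.13461622]
hinge [ 0.75140015 -0.25090654  0.13461622]
[array([ 0.77983517, -0.21815651,  0.006     ]), array([ 0.74523664, -0.29245168,  0.006     ]), array([ 0.60902741, -0.22468141,  0.006     ]), array([ 0.64573113, -0.15113345,  0.006     ])] [np.float64(0.14991992532792284), np.float64(0.0819562766059298), np.float64(0.15213731630724314), np.float64(0.08219771943543609)]
side zoom: press (np.float64(157.0), np.float64(190.49999999999994))
free [array([ 58., 168.]), array([ 81., 235.])] [array([ 88., 488.]), array([142., 517.])]
jaw [array([339., 135.]), array([368., 200.])] [array([185., 292.]), array([237., 319.])]
```

>>> {"op": "step_arm", "data": {"increments": [[[1,0,0,0,0.076],[1,0,0,0,0.076],[1,0,0,0,0.076],[1,0,0,0,0.076],[1,0,0,0,0.076],[1,0,0,0,0.076],[1,0,0,0,0.076],[1,0,0,0,0.076],[1,0,0,0,0]]]}}

```text
time: 0.85
eef_pos: [0.3114, -0.6542, 0.2385]
tool_rot: [3.14, 0.0, -2.041]
wrist_force: [0.2, 0.7, 0.6]
finger_gap: 0.0002
```

```bash
cat >> h.py <<'E'
def delta(target):
    from rig import env
    from scipy.spatial.transform import Rotation as Ro
    s=env.state();R=Ro.from_euler("xyz",s["tool_rot"]).as_matrix()
    print(s["eef_pos"],s["tool_rot"],s["finger_gap"],s["time"],s["wrist_force"]);print("shares",R.T@(np.array(target)-s["eef_pos"])/.15)
E
python3 - <<'E'
from h import *
delta([.580,-.162,.19])
# hinge/foot side cross-check
S=lambda p:((p[0]-325+.5)*5-.5,(p[1]-240+.5)*5-.5)
for p in((.7798,-.2182,.006),(.7452,-.2925,.006),(.609,-.2247,.006),(.6457,-.1511,.006)): print(S(proj("side",np.array(p))))
E
```

```text
[ 0.31142098 -0.65418905  0.23852732] [ 3.14012119e+00  4.47650921e-04 -2.04053385e+00] 0.00019259471293703426 0.85 [0.23980871 0.72986    0.61277226]
shares [-3.73619837 -0.11179821  0.32502383]
(np.float64(598.5), np.float64(147.0))
(np.float64(710.0000000000001), np.float64(330.49999999999994))
(np.float64(323.50000000000006), np.float64(444.5))
(np.float64(238.9999999999999), np.float64(245.0000000000001))
```

>>> {"op": "step_arm", "data": {"increments": [[[1,-0.2,-0.006,0,0],[1,-0.2,-0.006,0,0],[1,-0.2,-0.006,0,0],[1,-0.2,-0.006,0,0],[1,-0.2,-0.006,0,0],[1,-0.2,-0.006,0,0],[1,-0.2,-0.006,0,0],[1,-0.2,-0.006,0,0],[1,-0.2,-0.006,0,0],[1,-0.2,-0.006,0,0]]]}}

```text
time: 1.68
eef_pos: [0.4551, -0.3896, 0.2391]
tool_rot: [3.141, 0.0, -2.036]
wrist_force: [0.6, -0.0, -0.4]
finger_gap: 0.0002
```

>>> {"op": "step_arm", "data": {"increments": [[[1,-0.2,-0.006,0,0],[1,-0.2,-0.006,0,0],[1,-0.2,-0.006,0,0],[1,-0.2,-0.006,0,0],[1,-0.2,-0.006,0,0],[1,-0.2,-0.006,0,0],[1,-0.2,-0.006,0,0],[1,-0.2,-0.006,0,0],[1,-0.1,-0.006,0,0],[1,0,0,0,0]]]}}

```text
time: 2.52
eef_pos: [0.5793, -0.1623, 0.2389]
tool_rot: [3.141, 0.002, -2.029]
wrist_force: [0.5, 0.5, -0.3]
finger_gap: -0.0
```

```bash
python3 - <<'E'
from h import *
delta([.580,-.162,.165])
E
```

```text
[ 0.57929739 -0.16228838  0.23893807] [ 3.14134671e+00  2.43236749e-03 -2.02940099e+00] -2.378277251951898e-05 2.5167 [ 0.4868685   0.48520672 -0.25055453]
shares [-0.00259855 -0.00347023  0.49292743]
```

>>> {"op": "step_arm", "data": {"increments": [[[1,0,0,0.1,0],[1,0,0,0.1,0],[1,0,0,0.1,0],[1,0,0,0.1,0],[1,0,0,0.1,0],[1,0,0,0,0]]]}}

```text
time: 3.02
eef_pos: [0.5738, -0.1689, 0.1616]
tool_rot: [3.136, -0.003, -2.04]
wrist_force: [-0.5, 0.7, -0.3]
finger_gap: 0.0
```

```bash
python3 - <<'E'
from h import *
import cv2
delta([.580,-.162,.143])
s=vision.camera("side");cv2.imwrite("pics/s1.png",cv2.resize(s[190:335,325:475],None,fx=4,fy=4,interpolation=cv2.INTER_CUBIC))
t=vision.camera("top");cv2.imwrite("pics/t1.png",cv2.resize(t[115:245,360:460],None,fx=4.5,fy=4.5,interpolation=cv2.INTER_CUBIC))
E
```

```text
[ 0.57379813 -0.1688942   0.16159781] [ 3.13590032e+00 -2.85310675e-03 -2.04022133e+00] 1.8034637383044416e-05 3.0167 [-0.46352821  0.65907065 -0.28345385]
shares [-0.06004689 -0.01678616  0.12372101]
```

View pics/s1.png

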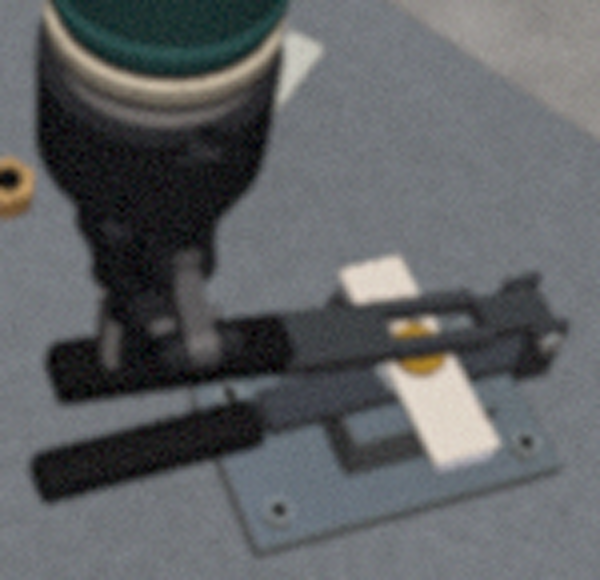

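View pics/t1.png

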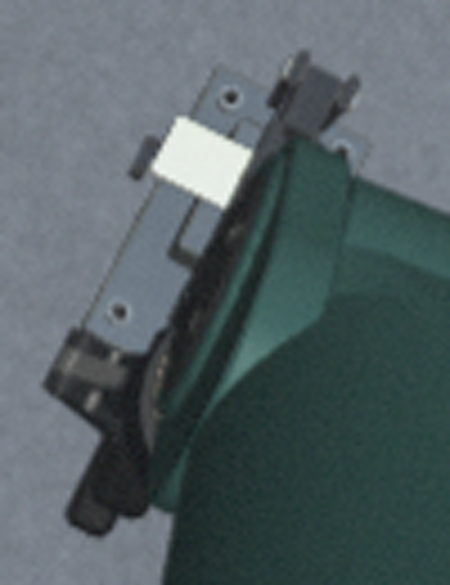

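```bash
python3 - <<'E'
from h import *
import cv2
from rig import env
from scipy.spatial.transform import Rotation as Ro
s=env.state();R=Ro.from_euler("xyz",s["tool_rot"]).as_matrix();p=s["eef_pos"]
im=cv2.resize(cv2.imread("pics/s1.png"),None,fx=1,fy=1)
for a in(-.0145,.0145):
  for b in(-.011,.011):
    q=((proj("side",p+R@[a,b,.008])-[325,190]+.5)*4).astype(int);cv2.circle(im,tuple(map(int,q)),3,(0,0,255),-1)
    q=((proj("side",p+R@[a,b,-.05])-[325,190]+.5)*4).astype(int);cv2.circle(im,tuple(map(int,q)),3,(0,255,255),-1)
im=np.clip(im.astype(float)*1.8,0,255)
cv2.imwrite("pics/s2.png",im[100:500,0:400].repeat(2,0).repeat(2,1)[:600])
print(s["eef_pos"],s["joint_vel"].round(3))
E
```

```text
[ 0.57590714 -0.1689576   0.16406251] [-0.007 -0.022  0.002 -0.022 -0.003 -0.004 -0.005][ WARN:0@0.170] global loadsave.cpp:1063 imwrite_ Unsupported depth image for selected encoder is fallbacked to CV_8U.
```

View pics/s2.png

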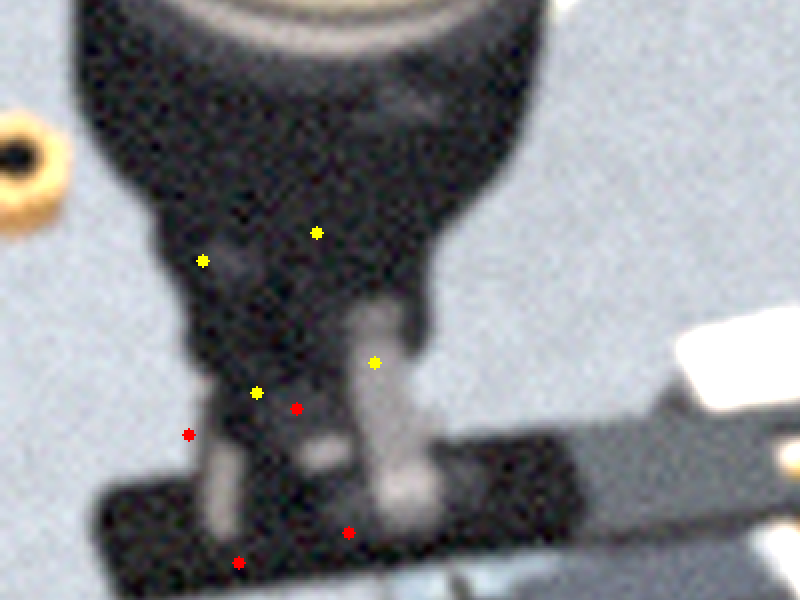

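>>> {"op": "step_arm", "data": {"increments": [[[1,0,0,0,0],[1,0,0,0,0],[1,0,0,0,0]]]}}

```text
time: 3.37
eef_pos: [0.5775, -0.1677, 0.1653]
tool_rot: [-3.14, 0.0, -2.039]
wrist_force: [0.7, -0.4, 0.2]
finger_gap: -0.0001
```

```bash
python3 - <<'E'
from h import *
delta([.580,-.162,.143])
E
```

```text
[ 0.5775401  -0.16771199  0.16532561] [-3.13976714e+00  3.31029836e-04 -2.03906027e+00] -0.0001483710399029932 3.3667 [ 0.69421165 -0.42823428  0.21003439]
shares [-0.04133312  0.00282461  0.14884621]
```

>>> {"op": "step_arm", "data": {"increments": [[[1,-0.04,0,0,0],[1,0,0,0.04,0],[1,0,0,0.03,0],[1,0,0,0,0],[1,0,0,0,0]]]}}

```text
time: 3.78
eef_pos: [0.5792, -0.1617, 0.1531]
tool_rot: [3.14, -0.0, -2.039]
wrist_force: [-0.3, -0.6, 0.6]
finger_gap: 0.0
```

```bash
python3 - <<'E'
from h import *
delta([.580,-.162,.143])
E
```

```text
[ 0.57919935 -0.16165092  0.1531303 ] [ 3.14019036e+00 -4.92259888e-04 -2.03876050e+00] 4.130411262311436e-05 3.7833 [-0.30835379 -0.58557688  0.62097021]
shares [-0.00036388 -0.00590825  0.06752697]
```

>>> {"op": "step_arm", "data": {"increments": [[[1,0,0,0.03,0],[1,0,0,0.03,0],[1,0,0,0.03,0],[1,0,0,0.02,0],[1,0,0,0,0]]]}}

```text
time: 4.2
eef_pos: [0.5792, -0.1617, 0.1364]
tool_rot: [3.14, -0.0, -2.039]
wrist_force: [0.3, 0.5, 2.8]
finger_gap: 0.0002
```

```bash
python3 - <<'E'
from h import *
import cv2
delta([.578,-.161,.100])
s=vision.camera("side");cv2.imwrite("pics/s3.png",cv2.resize(s[190:335,325:475],None,fx=4,fy=4,interpolation=cv2.INTER_CUBIC))
E
```

```text
[ 0.57919846 -0.16171329  0.13644774] [ 3.14013819e+00 -3.45441545e-04 -2.03897735e+00] 0.0002023880381889127 4.2 [0.25275928 0.5377821  2.81333981]
shares [-0.00072201  0.00892239  0.24299796]
```

View pics/s3.png

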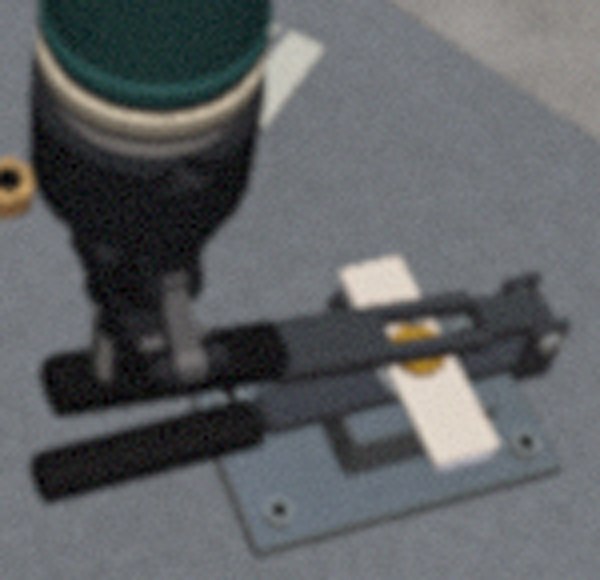

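The tip is on the sleeve at 2.8 N and the handle has dipped, so contact is confirmed. I'll keep pressing.

>>> {"op": "step_arm", "data": {"increments": [[[1,0,0,0.02,0],[1,0,0,0.02,0],[1,0,0,0.02,0],[1,0,0,0.02,0],[1,0,0,0.02,0],[1,0,0,0,0]]]}}

```text
time: 4.75
eef_pos: [0.5795, -0.1617, 0.1216]
tool_rot: [3.141, -0.0, -2.039]
wrist_force: [-1.3, 0.4, 1.7]
finger_gap: 0.0001
```

>>> {"op": "step_arm", "data": {"increments": [[[1,0,0,0.02,0],[1,0,0,0.02,0],[1,0,0,0.01,0],[1,0,0,0,0]]]}}

```text
time: 5.08
eef_pos: [0.5794, -0.1617, 0.1144]
tool_rot: [3.141, -0.0, -2.039]
wrist_force: [-1.3, 1.0, 2.2]
finger_gap: 0.0004
```

>>> {"op": "step_arm", "data": {"increments": [[[1,0,0,0.02,0],[1,0,0,0.01,0],[1,0,0,0,0]]]}}

```text
time: 5.33
eef_pos: [0.5792, -0.1616, 0.1105]
tool_rot: [3.14, 0.0, -2.039]
wrist_force: [-3.1, 1.8, 8.9]
finger_gap: -0.0002
```

>>> {"op": "step_arm", "data": {"increments": [[[1,0,0,0.02,0],[1,0,0,0,0]]]}}

```text
time: 5.5
eef_pos: [0.579, -0.1615, 0.1073]
tool_rot: [3.14, 0.0, -2.039]
wrist_force: [-1.6, 1.2, 6.1]
finger_gap: -0.0001
```

>>> {"op": "step_arm", "data": {"increments": [[[1,0,0,0.02,0],[1,0,0,0.02,0],[1,0,0,0,0]]]}}

```text
time: 5.75
eef_pos: [0.5794, -0.1616, 0.1008]
tool_rot: [3.141, -0.0, -2.039]
wrist_force: [-1.9, 0.7, 2.9]
finger_gap: -0.0001
```

>>> {"op": "step_arm", "data": {"increments": [[[1,0,0,0.01,0],[1,0,0,0,0]]]}}

```text
time: 5.92
eef_pos: [0.5795, -0.1618, 0.0995]
tool_rot: [3.141, -0.0, -2.039]
wrist_force: [-1.6, 0.9, 3.5]
finger_gap: -0.0
```

```bash
python3 - <<'E'
from h import *
import cv2
delta([.578,-.161,.100])
s=vision.camera("side");cv2.imwrite("pics/s4.png",cv2.resize(s[190:335,325:475],None,fx=4,fy=4,interpolation=cv2.INTER_CUBIC))
E
```

```text
[ 0.57954659 -0.16178706  0.09952692] [ 3.14108033e+00 -1.09289519e-04 -2.03893701e+00] -3.71933816758776e-06 5.9167 [-1.59377561  0.94361955  3.47004745]
shares [-2.97433988e-05  1.15705347e-02 -3.14794445e-03]
```

View pics/s4.png

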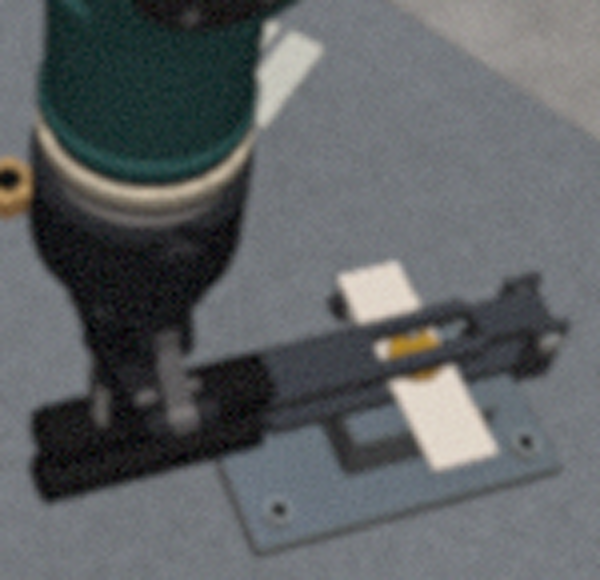

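The force rose to 8.9 N and fell to 3.5 N, so the stud clicked, and the label has dropped. I'll go 1 mm more to be sure, then release.

>>> {"op": "step_arm", "data": {"increments": [[[1,0,0,0.008,0],[1,0,0,0,0],[1,0,0,0,0]]]}}

```text
time: 6.22
eef_pos: [0.5797, -0.1618, 0.0986]
tool_rot: [3.141, -0.0, -2.039]
wrist_force: [-2.1, 0.8, 2.9]
finger_gap: -0.0002
```

>>> {"op": "step_arm", "data": {"increments": [[[1,0,0,-0.03,0],[1,0,0,-0.05,0],[1,0,0,-0.05,0],[1,0,0,-0.08,0],[1,0,0,-0.1,0],[1,0,0,-0.1,0],[1,0,0,-0.1,0],[1,0,0,-0.1,0],[1,0,0,-0.1,0],[1,0,0,0,0]]]}}

```text
time: 7.05
eef_pos: [0.5815, -0.1626, 0.2088]
tool_rot: [-3.136, 0.002, -2.039]
wrist_force: [0.5, 0.1, -0.0]
finger_gap: 0.0004
```

>>> {"op": "step_arm", "data": {"increments": [[[1,0.2,0,-0.05,0],[1,0.2,0,0,0],[1,0.2,0,0,0],[1,0.2,0,0,0],[1,0.2,0,0,0],[1,0.2,0,0,0],[1,0.2,0,0,0],[1,0.2,0,0,0],[1,0,0,0,0],[1,0,0,0,0]]]}}

```text
time: 7.88
eef_pos: [0.4692, -0.3782, 0.2123]
tool_rot: [3.141, -0.001, -2.044]
wrist_force: [0.4, 0.2, 0.6]
finger_gap: -0.0
```

```bash
python3 - <<'E'
from h import *
import cv2
delta([.578,-.161,.100])
s=vision.camera("side");cv2.imwrite("pics/s5.png",cv2.resize(s[240:335,325:475],None,fx=5,fy=5,interpolation=cv2.INTER_CUBIC))
cv2.imwrite("pics/s5f.png",s)
cv2.imwrite("pics/t5.png",vision.camera("top"))
a=s;b=cv2.imread("pics/side0.png")
cv2.imwrite("pics/sp.png",np.hstack([cv2.resize(x[130:235,225:325],None,fx=4,fy=4) for x in(a,b)]))
E
```

```text
[ 0.46923226 -0.37823945  0.21233748] [ 3.14071671e+00 -1.11609330e-03 -2.04418274e+00] -2.1119442370598847e-06 7.8833 [0.38644413 0.19795247 0.6316616 ]
shares [-1.6204152   0.01423625  0.74712123]
```

View pics/s5.png

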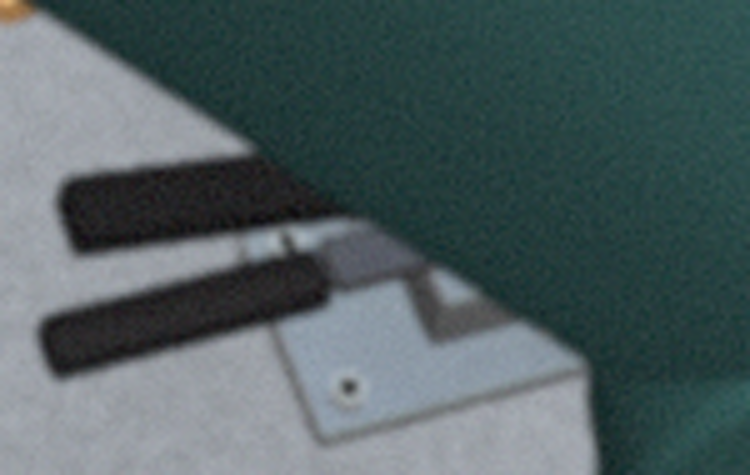

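View pics/sp.png

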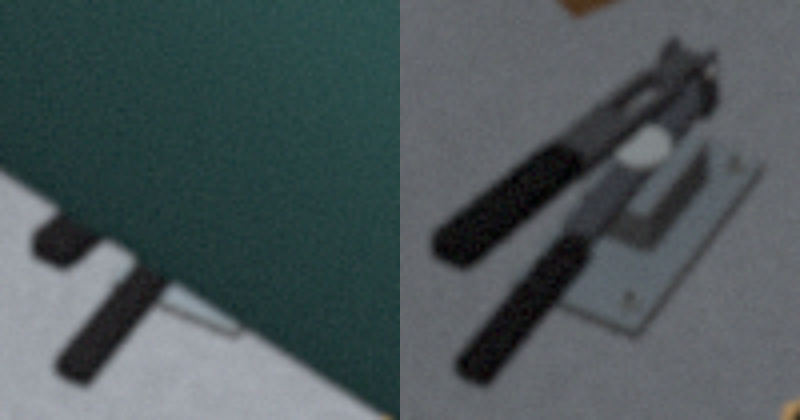

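View pics/t5.png

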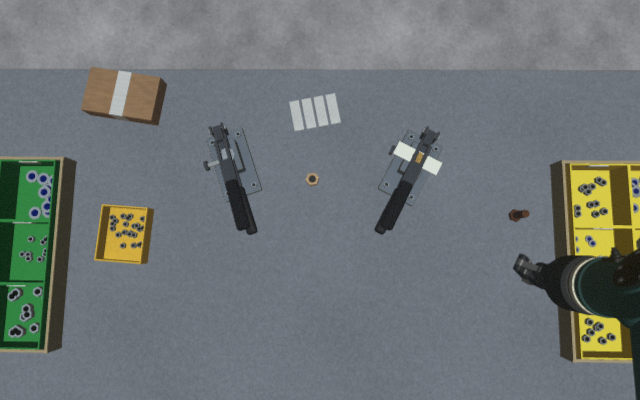

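The handle has sprung back to its starting pixels (left end at zoom (65,185)). The arm hides the stud in the side view, so I'll move further away.

>>> {"op": "step_arm", "data": {"increments": [[[1,0.2,0,0,0],[1,0.2,0,0,0],[1,0.2,0,0,0],[1,0.2,0,0,0],[1,0.2,0,0,0],[1,0.2,0,0,0],[1,0.2,0,0,0],[1,0.2,0,0,0],[1,0.2,0,0,0],[1,0,0,0,0]]]}}

```text
time: 8.82
eef_pos: [0.3454, -0.6224, 0.2128]
tool_rot: [-3.142, -0.006, -2.044]
wrist_force: [-0.8, -0.7, 0.1]
finger_gap: 0.0
```

```bash
python3 - <<'E'
from h import *
import cv2
delta([.578,-.161,.100])
s=vision.camera("side");b=cv2.imread("pics/side0.png")
cv2.imwrite("pics/s6.png",np.vstack([cv2.resize(x[245:320,325:475],None,fx=4,fy=4,interpolation=cv2.INTER_CUBIC) for x in(b,s)]))
for x in(b,s):
    m=(x.min(2)>160).astype(np.uint8)
    m[:240]=0;m[:,:400]=0;m[:,470:]=0;p=np.argwhere(m);print("label px mean(row,col)",p.mean(0),len(p))
E
```

```text
[ 0.34539795 -0.62239016  0.21277072] [-3.14152504 -0.00614873 -2.04434084] 1.3386581944204341e-05 8.8167 [-0.76271873 -0.74793917  0.14531306]
shares [-3.44918605  0.02277016  0.73060906]
label px mean(row,col) [284.30263158 431.66885965] 456
label px mean(row,col) [286.5971564  431.63744076] 422
```

View pics/s6.png

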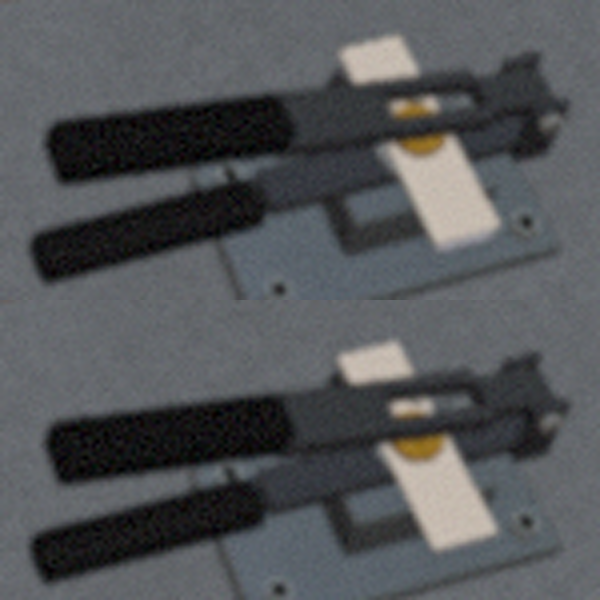

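The label sits about 2 px lower in the side view, which is what a 5 mm drop should give, and the handle is fully open. Handing in.

```bash
python3 -c "
from rig import hand_in
print(hand_in())"
```

```text
the job is handed in; nothing more can be done
None
```

The stud in the loaded pliers is clicked together, and its handle has sprung back open. I pressed the upper handle straight down with the closed gripper until the press point was about 91 mm above the bench. Then I lifted off and moved the arm clear. The job was handed in at about 8.9 s.

**Click:** the highest vertical force I read was 8.9 N, falling to about 3 N once the stud gave. This matches the 8 N and 4 N you gave.

**Stud stays home:** after release the label sat about 2.3 px lower in the side view. A 5 mm drop should give roughly 1.5 px, so it agrees only roughly.

**Handle and spare pair:** the upper handle is back at its starting position in the side picture. I never approached the empty pair. The top view shows it unchanged by eye, but the arm hid most of it in my only side-view comparison, so I did not measure it.

**Checks that disagreed:**
- The sleeve measured 100 mm long in the top view, against the 105 mm given.
- Its position was about 2.6 px off between the two camera views.
- The arm sat about 6 mm sideways after the first descent. I corrected that before pressing.

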